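# Feel two shut-off levers for a bind

### The job

Check the two shut-off levers of the rinse manifold by swinging each one from shut toward open: one runs freely, the other binds partway because of a swollen seal. Leave the free lever fully open; push the binding one only until you clearly feel it bind, do not force it, and take it back to fully shut. Leave the bottle, vial, tube and pot where they are.

Things in the scene. Friction and masses are not known exactly. Their poses are not given: they have to be found in the camera images.
- manifold: fixed two-valve rinse-line manifold: aluminium base plate 100 x 280 x 10 mm, a steel pipe along its long side (y) and two round white valve housings 58 mm across, 55 mm high, 150 mm apart; origin at the centre of the plate's underside, x away from the robot, y to the left along the pipe, z up
- lever_left (a joint): left shut-off lever (blue post). Radians: 0 = fully shut, lever points to the manifold's -x (to the robot); 1.57 = fully open, lever lies along the pipe to the manifold's -y. Opens counter-clockwise seen from above, solid stops at both ends. Swinging freely takes 1 to 2 N at the post; it stays where left. Starts 0.12 to 0.25 rad off shut. May be the one that binds.
- lever_right (a joint): right shut-off lever (yellow post). Radians: 0 = fully shut, lever points to the manifold's -x (to the robot); 1.57 = fully open, lever lies along the pipe to the manifold's -y. Opens counter-clockwise seen from above, solid stops at both ends. Swinging freely takes 1 to 2 N at the post; it stays where left. Starts 0.12 to 0.25 rad off shut. May be the one that binds.
- left_post (a point): centre of the top of the left lever's blue handle post: upright round post, 16 mm diameter, 46 mm tall, standing on the steel lever arm (arm top at z = 64 mm, post top at z = 110 mm), 70 mm from the hinge axis; turns with the lever
- right_post (a point): the same for the right lever's yellow handle post
- left_axis (a point): on the left lever's vertical hinge axis, at the top of its hub, z = 68 mm. The faulty lever, either one, runs free, then binds from an unknown angle of 0.35 to 1.0 rad. The bind is springy, about 1 N more at the post per mm pushed on, pushes the lever back when let go and bars it from fully open; over 15 N at the post is forcing it
- right_axis (a point): on the right lever's vertical hinge axis, at the top of its hub, z = 68 mm
- brown_bottle: bystander: brown bottle with blue cap, 47 x 48 x 88 mm, loose, standing behind the manifold; origin at the centre of its underside
- pink_vial: bystander: pink capped vial, 23 x 23 x 72 mm, loose, standing behind the manifold; origin at the centre of its underside
- sample_tube8: bystander: sample tube with purple cap, 15 x 75 x 16 mm, lying loose to the right of the work; origin at the centre of its underside
- pot_1: bystander: flat round white pot, 90 mm across, 32 mm high, loose, to the right of the work; origin at the centre of its underside

How it is judged:
On the way:
1. the binding lever has been pushed against its bind with at least about 2 N beyond its free swing (contact force between any of left_lug, right_lug and seal_pad above 7 N), for 0.1 s.
At the end, for the whole second after the job is handed in: the lever that runs freely stands fully open (within 0.1 rad, about 6 degrees, of its open stop), the one that binds is fully shut (within 0.1 rad of its shut stop), both at rest and let go; bottle, vial, tube and pot stand where they stood (within 20 mm) (((value of joint lever_left above 1.47 rad and value of joint lever_right below 0.1 rad) or (value of joint lever_right above 1.47 rad and value of joint lever_left below 0.1 rad)) and velocity of joint lever_left between -0.05 and 0.05 rad/s and velocity of joint lever_right between -0.05 and 0.05 rad/s); the robot touches nothing.
It fails at once if the binding lever is forced (more than about 15 N at its handle against the bind) (contact force between any of left_lug, right_lug and seal_pad above 52 N).
It fails at once if brown bottle shifted by more than 20 mm or tipped (distance of brown_bottle from where it was at the start of the episode above 0.02 m or angle between brown_bottle's own z axis and vertical above 0.3 rad).
It fails at once if pink vial shifted by more than 20 mm or tipped (distance of pink_vial from where it was at the start of the episode above 0.02 m or angle between pink_vial's own z axis and vertical above 0.3 rad).
It fails at once if sample tube8 shifted by more than 20 mm (distance of sample_tube8 from where it was at the start of the episode above 0.02 m).
It fails at once if pot 1 shifted by more than 20 mm (distance of pot_1 from where it was at the start of the episode above 0.02 m).
It also fails if it takes over 72 s, if anything falls off the work surface, if the arm or the gripper's body presses on something with over 40 N, if the wrist force passes 120 N, or if a joint passes its speed limit or range.

### The arm

A 7-joint arm with a two-finger parallel gripper is mounted at the origin on a cart in front of the work surface, level with it; the furniture and walls round the work are solid. World frame = base frame: x ahead of the robot, y to its left, z up, the work surface at z = 0. Lengths are in m, angles in rad, forces in N, time in s.
With the tool pointing down it reaches from about 0.4 to 0.85 m from the base axis. Payload 10.4 kg.
Tool frame: the origin (TCP) lies midway between the tips of the shut fingers; the grasp point (between the pads) lies 19 mm behind it; z points along the fingers, y is the line along which they close (so a half turn about z gives the same grasp; the last joint's range is limited). The gripper opens to 87 mm and grips with 3 to 60 N. Pads are 19 mm wide; open, the fingers measure 117 mm over their backs; the gripper's body (75 mm by 190 mm) begins 51 mm behind the grasp point.
Start: joints at [1.322, 0.332, -0.065, 1.46, 0.022, 1.35, -0.088], TCP at [0.14, -0.609, 0.223] pointing down, gripper open.
Joint ranges: [-2.6, 2.6], [-0.5, 2.12], [-1.47, 1.34], [0.16, 2.42], [-1.27, 4.41], [0.06, 2.06], [-2.6, 2.6]. Speed limits (rad/s): [2.22, 2.22, 2.79, 2.79, 3.14, 3.14, 3.14].

### API

Orientations are given as a unit quaternion [x, y, z, w].
In Python, from bench import r gives the robot as it stands.
- The arm moves only by the tool apply_moves, never from a script. Its argument "steps" is a list of rows, each a list of 7 numbers: the turn, a rotation vector about the tool's x, y, z in rad, then the shift along the tool's x, y, z in mm, then the opening, from -1 (shut) to 1 (fully open). In form: [[ax, ay, az, x, y, z, claw], ...]. A call has 1 to 20 rows; each row is the pose to reach, as a shift and turn from the pose commanded when the call began, along the tool's axes at that moment; what a row does not reach only later rows make up. A row lasts 1/12 s, in which the tool goes at most 41.7 mm and 7.16 degrees, less where a joint would pass 70% of its speed; a pose out of reach is approached as far as the arm can. A call with a gripper value outside its range is refused whole. The fingers move at their own pace and stop on an object; "force" is the grip in N (left out, the last holds). Time passes only in rows, so rows that repeat a pose let the fingers close. It gives the time, the measured TCP pose, the force, the opening and the grip force at its end, in the units of the state.
- r.read_state(): the state, without advancing time (a new reading comes with each control period).
- r.camera(name): name is "scene" or "top"; returns a dict with "pixels" (420x560x3 uint8, red, green, blue), "z_map" (420x560 float32, m along the optical axis (not along the pixel's ray), 0 where there is no reading), "fovy" (degrees; the focal length in pixels is half the picture's height over the tangent of half this angle, whatever the lens; pixels are square), "cx", "cy" (the principal point, pixels), "position" and "orientation" of the camera in the world. Camera axes: x right, y down, z forward; pixel columns grow to the right and rows downward; lengths in m; the calibration is good to about 2 mm. A picture is of the moment at which its call begins.
- r.close_job(): hands the job in; it is judged then, once.
The state is a dict: "time": time; "joint_positions": joint angles; "joint_vel": joint speeds; "joint_torque": joint torques, N m; "ee_pos": TCP position; "eef_rot": TCP orientation; "ft_force": force on the tool from outside, world axes, zero at the start; "torque": the same for the moment, N m; "width": finger opening in m; "grip_force": force on a finger pad.
Only numpy, scipy, OpenCV 4.12 (cv2) and the standard library are available. Lean on these libraries where they do the work, as an engineer would, in place of code of your own. Each camera call takes 0.05 s, during which the arm holds its last target. There are 200 camera calls.

## Working session

There is one attempt and no reset: what is moved stays moved. The work goes in short steps, Python scripts to look and compute and a tool call to move; the robot and the scene stay as the last step left them, time stands still between calls to the robot, and variables do not carry over. Pictures are saved under pics/ and viewed, at most 10 in all, crops included, and the job is handed in when it is done.

Besides the shell and the picture viewer there is one more tool, called after ">>>" by a JSON object that holds its "api" and its "payload". apply_moves: Moves the arm, as the interface text tells. Its arguments: {"type":"object","properties":{"steps":{"type":"array","items":{"type":"array","items":{"type":"number"}}},"force":{"type":"number"}},"required":["steps"]}

```bash
mkdir -p pics; cat > h.py <<'E'
import numpy as np, cv2
from scipy.spatial.transform import Rotation as R
from bench import r
def pts(c):
    h,w=c['z_map'].shape; f=h/2/np.tan(np.radians(c['fovy'])/2)
    u,v=np.meshgrid(np.arange(w),np.arange(h)); z=c['z_map']
    p=np.stack([(u-c['cx'])/f*z,(v-c['cy'])/f*z,z],-1)
    return p@R.from_quat(c['orientation']).as_matrix().T+c['position']
E
python3 - <<'E'
from h import *
for n in ('scene','top'):
    c=r.camera(n); cv2.imwrite(f'pics/{n}0.png',c['pixels'][:,:,::-1]); np.savez(f'{n}0.npz',**c)
    print(n,c['position'],c['orientation'],c['fovy'])
print(r.read_state())
E
```

```text
scene [-0.11641516  0.01802859  0.724362  ] [ 0.69214671 -0.60950794  0.26138185 -0.2848026 ] 48.32378609475407
top [0.31492183 0.09695434 1.06001432] [-0.67150172  0.73328674 -0.0780593   0.07268249] 55.42970351227826
{'time': 0.1, 'joint_positions': array([ 1.32240664,  0.33280965, -0.06471096,  1.46084495,  0.02161296,
        1.3499093 , -0.08848353]), 'joint_vel': array([ 0.00097074,  0.0014401 , -0.00083526, -0.0026932 , -0.00073841,
        0.00033942, -0.00017488]), 'joint_torque': array([ 1.71585078e-03, -6.24547434e+01,  2.49506539e-02, -3.90715027e+01,
       -6.13310211e-02,  3.66885366e-02,  1.53688177e-06]), 'ee_pos': array([ 0.13984393, -0.60880003,  0.22183883]), 'eef_rot': array([ 9.93631201e-01,  1.12679326e-01, -1.04851914e-04, -6.28944595e-04]), 'ft_force': array([ 0.18331344, -0.46239937, -0.70851811]), 'torque': array([-0.02133042, -0.0034527 ,  0.00115169]), 'grip_force': 0.0, 'width': 0.08713839355208718}
```

View pics/top0.png

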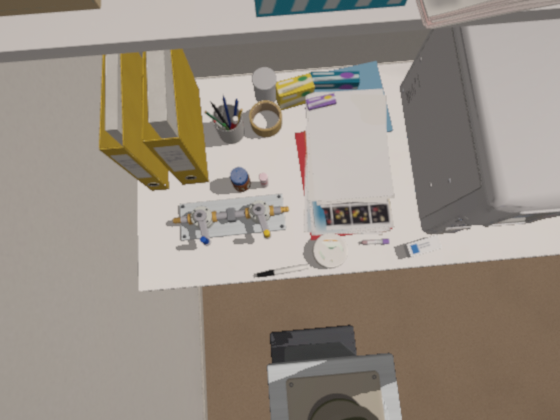

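View pics/scene0.png

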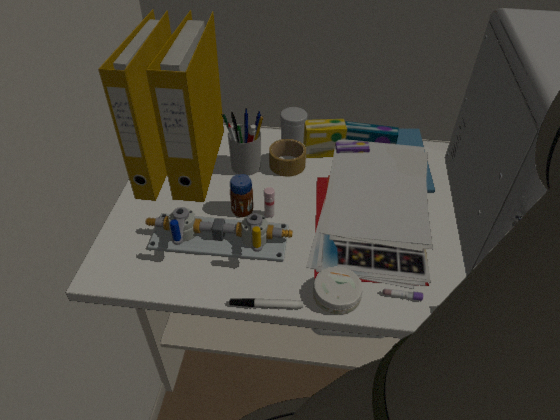

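The top view shows the manifold at about (232,217), with the blue post at (205,240), the yellow post at (266,234) and hubs near (201,215) and (262,209). The bottle is at (240,180), the vial at (263,180), the pot at (330,250) and the tube at (375,242). The scene view agrees, with the blue post at (176,230) and the yellow at (257,237).

```bash
cat >> h.py <<'E'
def posts(c):
    P=pts(c); hsv=cv2.cvtColor(c['pixels'],cv2.COLOR_RGB2HSV); out={}
    for n,lo,hi in (('blue',(105,130,40),(130,255,255)),('yellow',(22,130,60),(34,255,255))):
        m=cv2.inRange(hsv,lo,hi)>0
        m&=(P[...,2]>.066)&(P[...,2]<.125)&(P[...,0]<.62)&(P[...,0]>.3)
        k,l,s,ce=cv2.connectedComponentsWithStats(m.astype(np.uint8))
        out[n]=[(s[i,4],ce[i].round(1),np.median(P[l==i],0).round(4),P[l==i][:,2].max().round(3),P[(l==i)&(P[...,2]>.105)].mean(0).round(4)) for i in range(1,k) if s[i,4]>8]
    return out
E
python3 - <<'E'
from h import *
for n in ('top','scene'):
    c=dict(np.load(n+'0.npz')); P=pts(c)
    for k,v in posts(c).items(): print(n,k,*v,sep='\n  ')
    if n=='top':
        for q in [(200,215),(262,208),(183,238),(284,229),(181,203),(281,197),(240,175),(263,180),(330,250),(375,242)]: print(q,P[q[1],q[0]].round(4))
        I=cv2.resize(c['pixels'][150:280,150:300],None,fx=5,fy=4.6,interpolation=cv2.INTER_CUBIC); cv2.imwrite('pics/crop.png',I[:,:,::-1])
E
```

```text
top
  blue
  (np.int32(33), array([204. , 239.8]), array([0.4624, 0.2787, 0.1081]), np.float64(0.112), array([0.4643, 0.2803, 0.1088]))
top
  yellow
  (np.int32(34), array([266.4, 233.1]), array([0.4652, 0.1286, 0.1072]), np.float64(0.111), array([0.4676, 0.1283, 0.1086]))
(200, 215) [0.5318 0.2926 0.0717]
(262, 208) [0.5368 0.1356 0.0682]
(183, 238) [0.4876 0.353  0.0073]
(284, 229) [0.4885 0.0839 0.0047]
(181, 203) [0.5844 0.356  0.0037]
(281, 197) [0.5752 0.0844 0.0121]
(240, 175) [0.6226 0.1839 0.0882]
(263, 180) [0.6111 0.1275 0.0656]
(330, 250) [ 0.4187 -0.0284  0.0366]
(375, 242) [ 0.4314 -0.1511  0.0151]
scene
  blue
  (np.int32(101), array([242.5, 188.3]), array([0.6064, 0.1814, 0.0807]), np.float64(0.089), array([nan, nan, nan]))
  (np.int32(160), array([175. , 229.6]), array([0.459 , 0.282 , 0.0949]), np.float64(0.112), array([0.4625, 0.2835, 0.1095]))
scene
  yellow
  (np.int32(145), array([256.7, 236.1]), array([0.4625, 0.1288, 0.0957]), np.float64(0.112), array([0.4651, 0.1305, 0.1096]))h.py:15: RuntimeWarning: Mean of empty slice.
  out[n]=[(s[i,4],ce[i].round(1),np.median(P[l==i],0).round(4),P[l==i][:,2].max().round(3),P[(l==i)&(P[...,2]>.105)].mean(0).round(4)) for i in range(1,k) if s[i,4]>8]
  ret = um.true_divide(
```

View pics/crop.png

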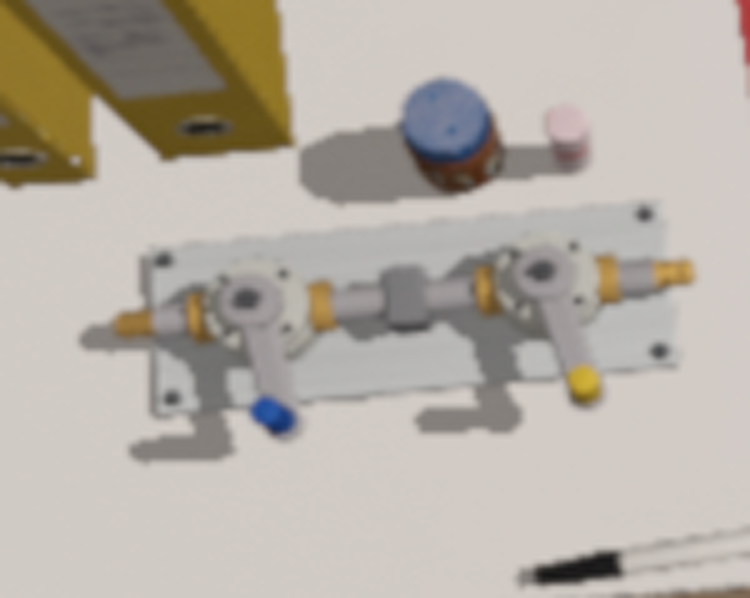

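The crop shows the hubs at top-image (199,214.6) and (258,208.7), the lever arms leaning slightly to the right, and the posts at their ends. I'll cast the hub rays and check the tall obstacles along the way.

```bash
python3 - <<'E'
from h import *
c=dict(np.load('top0.npz')); f=210/np.tan(np.radians(c['fovy'])/2)
for p in [(199,214.6),(258,208.7)]:
    d=R.from_quat(c['orientation']).apply([(p[0]-c['cx'])/f,(p[1]-c['cy'])/f,1]); print((c['position']+d*(.068-c['position'][2])/d[2]).round(4))
A=np.concatenate([pts(dict(np.load(n+'0.npz')))[np.load(n+'0.npz')['z_map']>0] for n in('top','scene')])
G=np.zeros((16,26))
for x,y,z in A:
    i,j=int((x-.1)//.05),int((y+.8)//.05)
    if 0<=i<16 and 0<=j<26: G[i,j]=max(G[i,j],z)
print('cols y=',(-.8+.05*np.arange(26)).round(2)[::-1])
for i in range(16): print('%.2f'%(.1+.05*i),' '.join('%3d'%(100*v) for v in G[i][::-1]))
E
```

```text
[0.5338 0.2958 0.068 ]
[0.5359 0.1459 0.068 ]
cols y= [ 0.45  0.4   0.35  0.3   0.25  0.2   0.15  0.1   0.05  0.   -0.05 -0.1
 -0.15 -0.2  -0.25 -0.3  -0.35 -0.4  -0.45 -0.5  -0.55 -0.6  -0.65 -0.7
 -0.75 -0.8 ]
0.10  34   0   0   0   0   0   0   1   1   1   1   1   1   0   0   0   0   0   0   0   0   0   0   0   0   0
0.15  49   0   0   0   0   0   0   0   0   0   0   0   0   0   0   0   0   0   0   0   0   0   0   0   0   0
0.20  50   0   0   0   0   0   0   0   0   0   0   0   0   0   0   0   0   0   0   0   0   0   0   0   0   0
0.25  50   0   0   0   0   0   0   0   0   0   0   0   0   0   0   0   0   0   0   0   0   0   0   0   0   0
0.30  51   0   0   0   0   0   0   0   0   0   0   0   0   0   0   0   0   0   0   0   0   0   0   0   0   0
0.35  51   0   0   0   0   0   1   1   1   3   3   3   0   0   3   3   0   0   0   0   0   0   0   0   0   0
0.40  52   0   0   0   0   0   0   0   0   3   3   3   1   1   3  38  38  38  36  25   0   0   0   0   0   0
0.45  52   0   1   1  11   1   1  11   1   3   3   3   1   1   1  38  38  38  38   0   0   0   0   0   0   0
0.50  53   0   4
[... 155 characters left out ...]
 3  38  38  38  38   0   0   0   0   0   0   0
0.60  53  61  61  61  61  61  61  61  61  61  61  61  64  64  64  63  38  38  38   0   0   0   0   0   0   0
0.65  54  64  64  64  63  61  61  64  64  64  63  63  63   3   3  38  38  38  38  38   0   0   0   0   0   0
0.70  50  31  31  32  61  61  13   0   0   3   4   4   4   4   4  38  38  38  38  38   0   0   0   0   0   0
0.75  43  31  31  32  32  14  15   5   5   4   4   5   4   5   5  38  38  38  38  38   0   0   0   0   0   0
0.80  37  31  31  32  31  14  14   9   9   8   8   6   5   5   5  38  38  38   0   0   0   0   0   0   0   0
0.85  35  31  31  31  32   0   0  10   9   9   8   7   7   7   5  38  38  38  38   0   0   0   0   0   0   0
```

>>> {"api": "apply_moves", "payload": {"steps": [[0, 0, 0, 0, 0, -40, -0.1], [0, 0, 0, 0, 0, -80, -0.1], [0, 0, 0, 0, 0, -120, -0.1], [0, 0, 0, 0, 0, -160, -0.1], [0, 0, 0, 0, 0, -200, -0.1], [0, 0, 0, 0, 0, -200, -0.1], [0, 0, 0, 405, -378, -200, -0.1], [0, 0, 0, 405, -378, -200, -0.1], [0, 0, 0, 405, -378, -200, -0.1], [0, 0, 0, 405, -378, -200, -0.1], [0, 0, 0, 405, -378, -200, -0.1], [0, 0, 0, 405, -378, -200, -0.1], [0, 0, 0, 405, -378, -200, -0.1], [0, 0, 0, 405, -378, -200, -0.1], [0, 0, 0, 405, -378, -200, -0.1], [0, 0, 0, 405, -378, -200, -0.1], [0, 0, 0, 405, -378, -200, -0.1], [0, 0, 0, 405, -378, -200, -0.1], [0, 0, 0, 405, -378, -200, -0.1], [0, 0, 0, 405, -378, -200, -0.1]], "force": 40}}

```text
time: 1.77
ee_pos: [0.4524, -0.1436, 0.4224]
eef_rot: [0.993, 0.117, 0.0, -0.001]
ft_force: [-0.0, 1.0, 0.5]
width: 0.0389
grip_force: 0.0
```

>>> {"api": "apply_moves", "payload": {"steps": [[0, 0, 0, 79, -268, 0, -0.1], [0, 0, 0, 79, -268, 0, -0.1], [0, 0, 0, 79, -268, 0, -0.1], [0, 0, 0, 79, -268, 0, -0.1], [0, 0, 0, 79, -268, 0, -0.1], [0, 0, 0, 79, -268, 0, -0.1], [0, 0, 0, 79, -268, 0, -0.1], [0, 0, 0, 79, -268, 0, -0.1], [0, 0, 0, 79, -268, 280, -0.1], [0, 0, 0, 79, -268, 280, -0.1], [0, 0, 0, 79, -268, 280, -0.1], [0, 0, 0, 79, -268, 280, -0.1], [0, 0, 0, 79, -268, 280, -0.1], [0, 0, 0, 79, -268, 280, -0.1], [0, 0, 0, 79, -268, 280, -0.1], [0, 0, 0, 79, -268, 280, -0.1], [0, 0, 0, 79, -268, 280, -0.1], [0, 0, 0, 79, -268, 280, -0.1]]}}

```text
time: 3.27
ee_pos: [0.468, 0.1292, 0.1445]
eef_rot: [0.994, 0.113, 0.001, -0.0]
ft_force: [1.1, 0.1, -0.6]
width: 0.0387
grip_force: 0.0
```

```bash
python3 - <<'E'
from h import *
s=r.read_state(); print(s['ee_pos'],s['joint_positions'].round(2),s['ft_force'])
c=r.camera('scene'); I=cv2.resize(c['pixels'][180:300,120:320],(800,480)); cv2.imwrite('pics/s1.png',I[:,:,::-1])
E
```

```text
[0.46803643 0.12924801 0.14445197] [ 0.45  0.17 -0.87  1.88  0.15  1.15 -1.82] [ 1.05632254  0.0704786  -0.63625462]
```

View pics/s1.png

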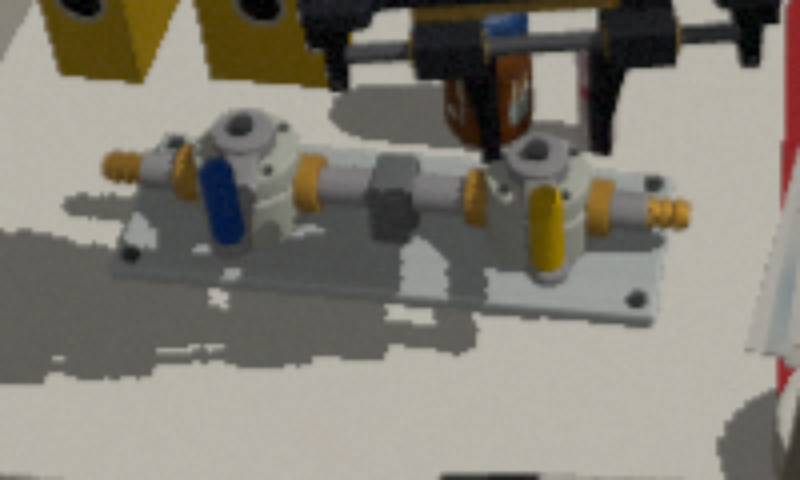

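In the crop the fingertips at (490,155) and (600,150) straddle the yellow post top at (545,190). The alignment is good, so I'll descend and close to a loose cage.

>>> {"api": "apply_moves", "payload": {"steps": [[0, 0, 0, 0, 0, 20, -0.1], [0, 0, 0, 0, 0, 40, -0.1], [0, 0, 0, 0, 0, 55, -0.1], [0, 0, 0, 0, 0, 69, -0.1], [0, 0, 0, 0, 0, 69, -0.3], [0, 0, 0, 0, 0, 69, -0.52], [0, 0, 0, 0, 0, 69, -0.52], [0, 0, 0, 0, 0, 69, -0.52], [0, 0, 0, 0, 0, 69, -0.52], [0, 0, 0, 0, 0, 69, -0.52]], "force": 40}}

```text
time: 4.15
ee_pos: [0.4675, 0.1288, 0.0743]
eef_rot: [0.994, 0.113, 0.001, 0.0]
ft_force: [0.1, -0.1, 0.1]
width: 0.0212
grip_force: 0.0
```

>>> {"api": "apply_moves", "payload": {"steps": [[0, 0, -0.05, 0.1, 3.5, 0, -0.52], [0, 0, -0.1, 0.35, 7, 0, -0.52], [0, 0, -0.1, 0.35, 7, 0, -0.52], [0, 0, -0.1, 0.35, 7, 0, -0.52]]}}

```text
time: 4.48
ee_pos: [0.469, 0.122, 0.0737]
eef_rot: [0.987, 0.161, 0.0, 0.0]
ft_force: [-0.5, -0.1, -0.2]
width: 0.0208
grip_force: 0.0
```

>>> {"api": "apply_moves", "payload": {"steps": [[0, 0, -0.05, 0.1, 3.5, 0, -0.52], [0, 0, -0.1, 0.35, 7, 0, -0.52], [0, 0, -0.1, 0.35, 7, 0, -0.52], [0, 0, -0.1, 0.35, 7, 0, -0.52]]}}

```text
time: 4.82
ee_pos: [0.4715, 0.1155, 0.0736]
eef_rot: [0.978, 0.21, -0.0, 0.0]
ft_force: [0.5, -0.2, 0.0]
width: 0.0213
grip_force: 0.0
```

>>> {"api": "apply_moves", "payload": {"steps": [[0, 0, -0.05, 0.1, 3.5, 0, -0.52], [0, 0, -0.1, 0.35, 7, 0, -0.52], [0, 0, -0.1, 0.35, 7, 0, -0.52]]}}

```text
time: 5.07
ee_pos: [0.4748, 0.1092, 0.0735]
eef_rot: [0.966, 0.26, 0.0, 0.0]
ft_force: [0.8, 0.1, -0.2]
width: 0.0209
grip_force: 0.0
```

```bash
python3 - <<'E'
from h import *
s=r.read_state(); print(s['ee_pos'],s['ft_force'])
print(posts(r.camera('scene'))['yellow'])
E
```

```text
[0.47483543 0.10915453 0.07352712] [ 0.78043105  0.13085703 -0.21277511]
[(np.int32(105), array([267.6, 236. ]), array([0.4689, 0.1092, 0.0901]), np.float64(0.111), array([0.4715, 0.1092, 0.1085]))]h.py:15: RuntimeWarning: Mean of empty slice.
  out[n]=[(s[i,4],ce[i].round(1),np.median(P[l==i],0).round(4),P[l==i][:,2].max().round(3),P[(l==i)&(P[...,2]>.105)].mean(0).round(4)) for i in range(1,k) if s[i,4]>8]
  ret = um.true_divide(
```

>>> {"api": "apply_moves", "payload": {"steps": [[0, 0, -0.05, 0.1, 3.5, 0, -0.52], [0, 0, -0.1, 0.35, 7, 0, -0.52], [0, 0, -0.1, 0.35, 7, 0, -0.52]]}}

```text
time: 5.37
ee_pos: [0.4786, 0.1033, 0.0735]
eef_rot: [0.952, 0.307, -0.0, 0.0]
ft_force: [-0.3, -0.1, 0.0]
width: 0.021
grip_force: 0.0
```

>>> {"api": "apply_moves", "payload": {"steps": [[0, 0, -0.05, 0.1, 3.5, 0, -0.52], [0, 0, -0.1, 0.35, 7, 0, -0.52], [0, 0, -0.1, 0.35, 7, 0, -0.52]]}}

```text
time: 5.62
ee_pos: [0.4829, 0.0981, 0.0735]
eef_rot: [0.935, 0.354, -0.0, -0.0]
ft_force: [0.6, 0.9, -0.0]
width: 0.0209
grip_force: 0.0
```

>>> {"api": "apply_moves", "payload": {"steps": [[0, 0, -0.05, 0.1, 3.5, 0, -0.52], [0, 0, -0.1, 0.35, 7, 0, -0.52], [0, 0, -0.1, 0.35, 7, 0, -0.52]]}}

```text
time: 5.87
ee_pos: [0.4874, 0.0938, 0.0735]
eef_rot: [0.916, 0.401, -0.0, -0.001]
ft_force: [-2.1, 2.7, 1.4]
width: 0.021
grip_force: 1.8
```

>>> {"api": "apply_moves", "payload": {"steps": [[0, 0, -0.025, 0, 1.75, 0, -0.52], [0, 0, -0.05, 0.1, 3.5, 0, -0.52], [0, 0, -0.05, 0.1, 3.5, 0, -0.52], [0, 0, -0.05, 0.1, 3.5, 0, -0.52]]}}

```text
time: 6.2
ee_pos: [0.4895, 0.092, 0.0734]
eef_rot: [0.906, 0.422, -0.0, -0.001]
ft_force: [-3.8, 3.9, 2.0]
width: 0.0212
grip_force: 2.9
```

>>> {"api": "apply_moves", "payload": {"steps": [[0, 0, -0.02, 0, 1.3, 0, -0.52], [0, 0, -0.04, 0.1, 2.5, 0, -0.52], [0, 0, -0.04, 0.1, 2.5, 0, -0.52], [0, 0, -0.04, 0.1, 2.5, 0, -0.52], [0, 0, -0.04, 0.1, 2.5, 0, -0.52]]}}

```text
time: 6.62
ee_pos: [0.4911, 0.0908, 0.0734]
eef_rot: [0.898, 0.44, -0.001, -0.001]
ft_force: [-5.3, 5.1, 3.3]
width: 0.0208
grip_force: 3.8
```

The right lever binds from about 0.75 rad: about 7 N at the post, rising with each mm. I'll take it back to shut.

>>> {"api": "apply_moves", "payload": {"steps": [[0, 0, 0.1, 0.35, -7, 0, -0.52], [0, 0, 0.2, 1.4, -13.9, 0, -0.52], [0, 0, 0.3, 3.1, -20.7, 0, -0.52], [0, 0, 0.4, 5.5, -27.3, 0, -0.52], [0, 0, 0.5, 8.6, -33.6, 0, -0.52], [0, 0, 0.6, 12.2, -39.5, 0, -0.52], [0, 0, 0.7, 16.5, -45.1, 0, -0.52], [0, 0, 0.8, 21.2, -50.2, 0, -0.52], [0, 0, 0.88, 25.4, -53.9, 0, -0.52], [0, 0, 0.88, 25.4, -53.9, 0, -0.52], [0, 0, 0.88, 25.4, -53.9, 0, -0.52]]}}

```text
time: 7.53
ee_pos: [0.4651, 0.1423, 0.0736]
eef_rot: [1.0, 0.018, 0.0, 0.0]
ft_force: [0.4, -0.7, -0.9]
width: 0.0211
grip_force: 0.0
```

>>> {"api": "apply_moves", "payload": {"steps": [[0, 0, 0.03, 0, -2.1, 0, -0.52], [0, 0, 0.06, 0.1, -4.2, 0, -0.52], [0, 0, 0.06, 0.1, -4.2, 0, -0.52], [0, 0, 0.06, 0.1, -4.2, 0, -0.52]]}}

```text
time: 7.87
ee_pos: [0.4652, 0.146, 0.0735]
eef_rot: [1.0, -0.012, 0.0, 0.0]
ft_force: [0.5, 0.6, 0.8]
width: 0.0211
grip_force: 0.1
```

>>> {"api": "apply_moves", "payload": {"steps": [[0, 0, 0.02, 0, -1.5, 0, -0.52], [0, 0, 0.03, 0, -3, 0, -0.52], [0, 0, 0.03, 0, -3, 0, -0.52], [0, 0, 0.03, 0, -3, 0, -0.52]]}}

```text
time: 8.2
ee_pos: [0.4652, 0.1482, 0.0734]
eef_rot: [1.0, -0.028, -0.0, 0.001]
ft_force: [-0.7, -5.6, 1.7]
width: 0.0207
grip_force: 2.6
```

Stop felt: 5.6 N. Release, rise and measure both levers.

>>> {"api": "apply_moves", "payload": {"steps": [[0, 0, 0, 0, 2, 0, -0.5], [0, 0, 0, 0, 3, 0, -0.3], [0, 0, 0, 0, 3, 0, -0.1], [0, 0, 0, 0, 3, 0, -0.1], [0, 0, 0, 0, 3, 0, -0.1], [0, 0, 0, 0, 3, -30, -0.1], [0, 0, 0, 0, 3, -70, -0.1], [0, 0, -0.1, 0, 3, -90, -0.1], [0, 0, -0.2, 0, 3, -90, -0.1], [0, 0, -0.25, 0, 3, -90, -0.1], [0, 0, -0.25, 0, 3, -90, -0.1]]}}

```text
time: 9.12
ee_pos: [0.4652, 0.1465, 0.1639]
eef_rot: [0.995, 0.099, 0.0, 0.0]
ft_force: [0.2, 0.3, 0.0]
width: 0.0395
grip_force: 0.0
```

```bash
python3 -W ignore - <<'E'
from h import *
s=r.read_state(); print(s['ee_pos'],s['eef_rot'],s['ft_force'],s['width'])
p=posts(r.camera('scene'))
for k in p: print(k,p[k])
x=R.from_quat(s['eef_rot']).inv().apply(np.array([.4635,.281,.144])-s['ee_pos'])*1000; print(x)
E
```

```text
[0.46523198 0.14648758 0.1639336 ] [9.95089293e-01 9.89801216e-02 4.78482034e-04 7.15093751e-05] [0.22610178 0.26397932 0.02169441] 0.03951430750221906
blue [(np.int32(116), array([241.8, 189.1]), array([0.6045, 0.1836, 0.0789]), np.float64(0.088), array([nan, nan, nan])), (np.int32(150), array([175. , 229.9]), array([0.459 , 0.2821, 0.0945]), np.float64(0.113), array([0.4616, 0.283 , 0.1093]))]
yellow [(np.int32(165), array([248. , 236.3]), array([0.4605, 0.1448, 0.0941]), np.float64(0.113), array([0.4637, 0.1458, 0.1094]))]
[  24.78062013 -132.22266838   19.92551081]
```

The yellow post stands at y = 0.146, level with its axis, so it is shut. Now the left lever.

>>> {"api": "apply_moves", "payload": {"steps": [[0, 0, 0, 6, -35, 0, -0.1], [0, 0, 0, 13, -70, 0, -0.1], [0, 0, 0, 19, -105, 0, -0.1], [0, 0, 0, 25, -132, 0, -0.1], [0, 0, 0, 25, -132, 0, -0.1], [0, 0, 0, 25, -132, 0, -0.1], [0, 0, 0, 25, -132, 20, -0.1], [0, 0, 0, 25, -132, 20, -0.1]]}}

```text
time: 9.83
ee_pos: [0.4631, 0.2785, 0.1407]
eef_rot: [0.995, 0.096, -0.002, 0.001]
ft_force: [-1.0, -1.1, -0.8]
width: 0.0389
grip_force: 0.0
```

```bash
python3 - <<'E'
from h import *
s=r.read_state(); print(s['ee_pos'],s['joint_positions'].round(2),s['ft_force'])
c=r.camera('scene'); I=cv2.resize(c['pixels'][180:300,120:320],(800,480)); cv2.imwrite('pics/s2.png',I[:,:,::-1])
E
```

```text
[0.46305432 0.27849727 0.14066599] [ 0.14  0.34 -0.9   1.75  0.29  1.19 -2.22] [-0.99102325 -1.11321081 -0.83735794]
```

View pics/s2.png

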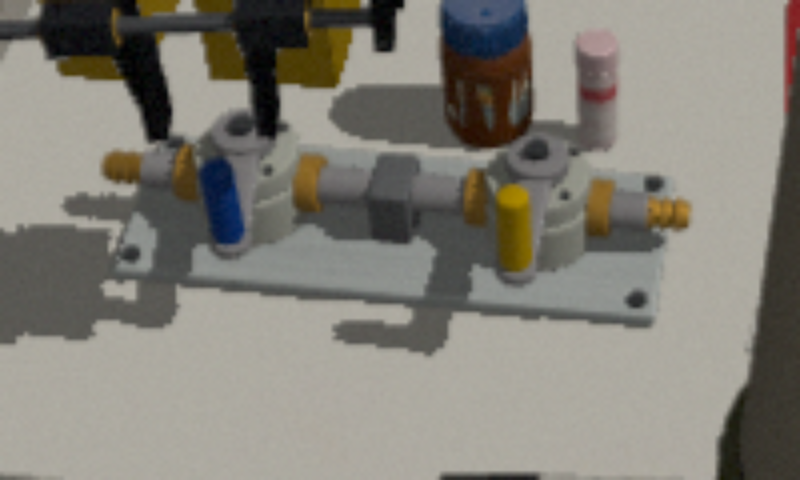

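The fingertips at (160,135) and (268,135) straddle the blue post at (217,165), and the yellow lever points straight at the robot (shut). Descend and cage.

>>> {"api": "apply_moves", "payload": {"steps": [[0, 0, 0, 0, 1, 20, -0.1], [0, 0, 0, 0, 1, 40, -0.1], [0, 0, 0, 0, 1, 55, -0.1], [0, 0, 0, 0, 1, 69, -0.1], [0, 0, 0, 0, 1, 69, -0.3], [0, 0, 0, 0, 1, 69, -0.52], [0, 0, 0, 0, 1, 69, -0.52], [0, 0, 0, 0, 1, 69, -0.52], [0, 0, 0, 0, 1, 69, -0.52]]}}

```text
time: 10.63
ee_pos: [0.4646, 0.2802, 0.0756]
eef_rot: [0.995, 0.098, 0.001, -0.0]
ft_force: [-0.3, 0.9, 0.4]
width: 0.0221
grip_force: 0.6
```

>>> {"api": "apply_moves", "payload": {"steps": [[0, 0, -0.05, 0.1, 3.5, 0, -0.52], [0, 0, -0.1, 0.35, 7, 0, -0.52], [0, 0, -0.1, 0.35, 7, 0, -0.52], [0, 0, -0.1, 0.35, 7, 0, -0.52]]}}

```text
time: 10.97
ee_pos: [0.466, 0.2728, 0.0749]
eef_rot: [0.989, 0.146, 0.0, 0.0]
ft_force: [0.2, 0.1, 0.0]
width: 0.0209
grip_force: 0.0
```

>>> {"api": "apply_moves", "payload": {"steps": [[0, 0, -0.07, 0.2, 4.9, 0, -0.52], [0, 0, -0.14, 0.7, 9.8, 0, -0.52], [0, 0, -0.21, 1.5, 14.6, 0, -0.52], [0, 0, -0.28, 2.7, 19.3, 0, -0.52], [0, 0, -0.35, 4.2, 24, 0, -0.52], [0, 0, -0.35, 4.2, 24, 0, -0.52]]}}

```text
time: 11.47
ee_pos: [0.4774, 0.2505, 0.0746]
eef_rot: [0.948, 0.318, 0.0, 0.0]
ft_force: [0.2, -0.4, -0.5]
width: 0.0208
grip_force: 0.0
```

>>> {"api": "apply_moves", "payload": {"steps": [[0, 0, -0.07, 0.2, 4.9, 0, -0.52], [0, 0, -0.14, 0.7, 9.8, 0, -0.52], [0, 0, -0.21, 1.5, 14.6, 0, -0.52], [0, 0, -0.21, 1.5, 14.6, 0, -0.52]]}}

```text
time: 11.8
ee_pos: [0.4872, 0.24, 0.0745]
eef_rot: [0.91, 0.414, -0.0, 0.0]
ft_force: [-0.2, -0.5, -1.2]
width: 0.021
grip_force: 0.0
```

>>> {"api": "apply_moves", "payload": {"steps": [[0, 0, -0.07, 0.2, 4.9, 0, -0.52], [0, 0, -0.14, 0.7, 9.8, 0, -0.52], [0, 0, -0.14, 0.7, 9.8, 0, -0.52]]}}

```text
time: 12.05
ee_pos: [0.4949, 0.2343, 0.0744]
eef_rot: [0.879, 0.477, -0.0, 0.0]
ft_force: [-0.5, 0.2, 0.9]
width: 0.0209
grip_force: 0.0
```

>>> {"api": "apply_moves", "payload": {"steps": [[0, 0, -0.07, 0.2, 4.9, 0, -0.52], [0, 0, -0.14, 0.7, 9.8, 0, -0.52], [0, 0, -0.14, 0.7, 9.8, 0, -0.52]]}}

```text
time: 12.3
ee_pos: [0.5034, 0.2296, 0.0744]
eef_rot: [0.844, 0.537, -0.0, 0.0]
ft_force: [-0.3, -0.8, -0.4]
width: 0.0211
grip_force: 0.0
```

>>> {"api": "apply_moves", "payload": {"steps": [[0, 0, -0.07, 0.2, 4.9, 0, -0.52], [0, 0, -0.14, 0.7, 9.8, 0, -0.52], [0, 0, -0.21, 1.5, 14.6, 0, -0.52], [0, 0, -0.28, 2.7, 19.3, 0, -0.52], [0, 0, -0.35, 4.2, 24, 0, -0.52], [0, 0, -0.4, 5.5, 27.3, 0, -0.52], [0, 0, -0.4, 5.5, 27.3, 0, -0.52]]}}

```text
time: 12.88
ee_pos: [0.5303, 0.2234, 0.0744]
eef_rot: [0.721, 0.693, -0.0, -0.0]
ft_force: [0.3, -0.6, 0.5]
width: 0.0208
grip_force: 0.0
```

>>> {"api": "apply_moves", "payload": {"steps": [[0, 0, -0.03, 0, 2.5, 0, -0.52], [0, 0, -0.06, 0.1, 5, 0, -0.52], [0, 0, -0.06, 0.1, 5, 0, -0.52], [0, 0, -0.06, 0.1, 5, 0, -0.52]]}}

```text
time: 13.22
ee_pos: [0.535, 0.2234, 0.0745]
eef_rot: [0.7, 0.714, -0.0, 0.0]
ft_force: [0.2, 0.1, -0.4]
width: 0.0209
grip_force: 0.0
```

>>> {"api": "apply_moves", "payload": {"steps": [[0, 0, 0, 0, 2, 0, -0.52], [0, 0, 0, 0, 4, 0, -0.52], [0, 0, 0, 0, 4, 0, -0.52], [0, 0, 0, 0, 4, 0, -0.52]]}}

```text
time: 13.55
ee_pos: [0.5383, 0.2232, 0.0744]
eef_rot: [0.699, 0.715, -0.001, -0.0]
ft_force: [-5.0, -2.4, 3.5]
width: 0.0209
grip_force: 2.8
```

Stop felt at fully open. Back off, open, rise.

>>> {"api": "apply_moves", "payload": {"steps": [[0, 0, 0, 0, -2, 0, -0.5], [0, 0, 0, 0, -3.5, 0, -0.3], [0, 0, 0, 0, -3.5, 0, -0.1], [0, 0, 0, 0, -3.5, 0, -0.1], [0, 0, 0, 0, -3.5, 0, -0.1], [0, 0, 0, 0, -3.5, -30, -0.1], [0, 0, 0, 0, -3.5, -60, -0.1], [0, 0, 0, 0, -3.5, -100, -0.1], [0, 0, 0, -80, -3.5, -140, -0.1], [0, 0, 0, -80, -100, -160, -0.1], [0, 0, 0, -80, -100, -160, -0.1], [0, 0, 0, -80, -100, -160, -0.1], [0, 0, 0, -80, -100, -160, -0.1], [0, 0, 0, -80, -100, -160, -0.1], [0, 0, 0, -80, -100, -160, -0.1]]}}

```text
time: 14.8
ee_pos: [0.4419, 0.1395, 0.2348]
eef_rot: [0.699, 0.715, -0.0, 0.002]
ft_force: [1.7, -0.7, 0.5]
width: 0.039
grip_force: 0.0
```

```bash
python3 -W ignore - <<'E'
from h import *
s=r.read_state(); print(s['ee_pos'],s['ft_force'])
c=r.camera('scene'); p=posts(c)
for k in p: print(k,p[k])
I=cv2.resize(c['pixels'][150:330,120:440],(800,450)); cv2.imwrite('pics/s3.png',I[:,:,::-1])
E
```

```text
[0.44194094 0.13951406 0.23484729] [ 1.65844334 -0.68408324  0.46638523]
blue [(np.int32(12), array([233. , 189.5]), array([0.6052, 0.2029, 0.0772]), np.float64(0.082), array([nan, nan, nan])), (np.int32(136), array([213.6, 207.5]), array([0.529 , 0.2251, 0.0931]), np.float64(0.113), array([0.5316, 0.2257, 0.1094]))]
yellow [(np.int32(166), array([248. , 236.3]), array([0.4607, 0.1448, 0.095 ]), np.float64(0.113), array([0.4642, 0.1457, 0.1095]))]
```

View pics/s3.png

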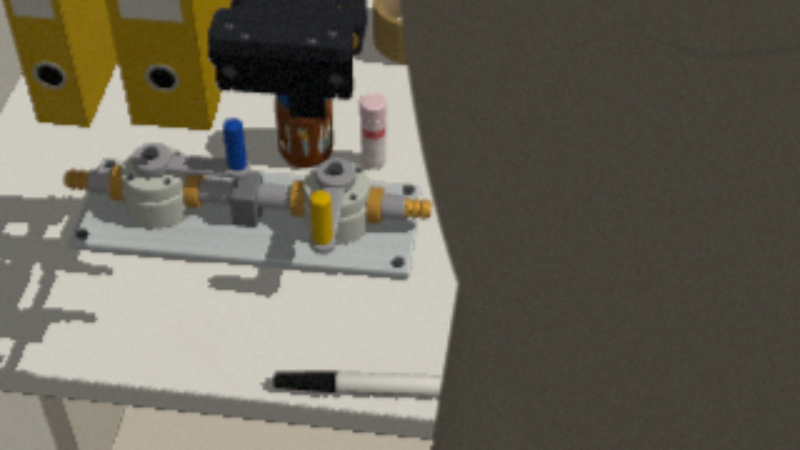

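The blue post at (235,140) lies along the pipe, so the left lever is open. The yellow post at (320,215) points at the robot, so the right lever is shut. The bottle and vial are in place and the gripper is clear.

```bash
python3 -c "
from bench import r
print(r.close_job())"
```

```text
the job is handed in; nothing more can be done
None
```

The job is handed in, with no verdict shown: the left lever (blue) runs free and is fully open; the right one (yellow) began to bind near 0.75 rad, was pushed to about 7 N and is back at shut, and the arm kept clear of the bottle, vial, tube and pot.

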